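Unlock the child-resistant cap of the activator bottle

ROBOT

A 7-joint arm with a two-finger parallel gripper is mounted at the origin on the work surface. World frame = base frame: x ahead of the robot, y to its left, z up, the work surface at z = 0. Lengths are in mm, angles in rad, forces in N, time in s.
With the tool pointing down it reaches from about 400 to 875 mm from the base axis. Payload 19.3 kg.
Tool frame: the origin (TCP) lies at the very end of the fingers, on their centre line; the grasp point (between the pads) lies 19 mm behind it (grip_point_offset is the z of the grasp point in the tool frame, in mm); z points along the fingers, x is the direction in which the jaws open and shut, and the axes are right-handed (so a half turn about z gives the same grasp; the last joint's range is limited). The gripper opens to 85 mm and grips with 20 to 120 N. Pads are 22 mm wide; open, the fingers measure 114 mm over their backs; the gripper's body (76 mm by 85 mm) begins 54 mm behind the grasp point. The pads swing forward as they close: fully open they stand 13 mm farther back than shut.
Start: joints at [1.051, 0.521, -0.036, 1.599, 0.021, 1.021, -0.113], TCP at [271.713, -562.837, 203.991] pointing down, gripper open.
Joint ranges: [-2.91, 2.91], [-0.3, 2.13], [-1.5, 1.42], [0.17, 2.43], [-1.26, 4.41], [0.16, 1.93], [-2.52, 2.52]. Speed limits (rad/s): [1.89, 1.89, 2.39, 2.39, 3.01, 3.01, 3.01].

INTERFACE

Orientations are given as a 3x3 rotation matrix whose columns are the frame's x, y, z axes.
In Python, from workcell import movep, movel, goto_joints, open_gripper, clamp, wait, inverse_kinematics, read_state, camera, PlanningError, finish_job, grip_point_offset gives the robot as it stands. Calls block until the motion is done:
- movep(position, orientation): joint-space move of the TCP to a pose.
- movel(position, frame=None, max_speed=150, guard=None): straight line of the TCP; frame=None keeps the orientation; max_speed is the mean speed in mm/s. With guard (N) it stops when the force on the tool has changed by that much, and returns True; else False.
- goto_joints(angles): joint-space move.
- open_gripper() and clamp(): open the fingers fully, or close them until they stop; the grip force is fixed at half the most.
- wait(seconds).
- inverse_kinematics(position, orientation): joint angles nearest the present ones, or None.
- read_state(): the state.
- camera(name): name is "scene" or "top"; returns a dict with "image" (384x512x3 uint8, blue, green, red), "range_z" (384x512 float32, mm along the optical axis (not along the pixel's ray), 0 where there is no reading), "fx", "fy", "cx", "cy" (pixels), "dist_coeffs" ([k1, k2, p1, p2, k3] as OpenCV has them; the pictures are not rectified), "cam_to_world" (4x4, takes a point from camera to world coordinates). Camera axes: x right, y up, looking along -z (the intrinsics and any distortion apply to the point x, -y, -z); pixel columns grow to the right and rows downward; lengths in mm; the calibration is good to about 2 mm. A picture is of the moment at which its call begins.
A pose or a line that the arm cannot do raises PlanningError and nothing moves.
- finish_job(): hands the job in, once; it reports no verdict.
The state is a dict: "time": time; "qpos": joint angles; "qvel": joint speeds; "joint_efforts": joint torques, N m; "eef_pos": TCP position; "tool_rot": TCP orientation; "ft_force": force on the tool from outside, world axes, zero at the start; "torque": the same for the moment, N m; "finger_gap": finger opening in mm.
Only numpy, scipy, OpenCV 4.12 (cv2) and the standard library are available. Lean on these libraries where they do the work, as an engineer would, in place of code of your own. Each camera call takes 0.05 s, during which the arm holds its last target. There are 200 camera calls.

TASK

Three amber bottles stand clamped on the loudspeaker assembly bench; the gluing job needs the one with the red cap. Unlock its child-resistant cap: press the red cap down, and while it is down turn it anticlockwise (seen from above) past its ratchet as far as the green mark, then let go so that it springs back up. Leave the blue and the yellow cap locked.

Things in the scene. Friction and masses are not known exactly. Their poses are not given: they have to be found in the camera images.
- red_cap_top (a point): Centre of the flat top of the red cap: round, ribbed, 46 mm across, 38 mm tall, 160 mm above the work surface; z up along its axis. A white bar on top points along -x of the point, which turns with the cap. Grip it across any diameter. A white collar 68 mm across lies 49 mm below the top: keep fingertips above it. The amber bottle is fixed in a 90 x 90 mm cradle.
- red_cap (a joint): Turn of the red cap, rad, anticlockwise from above positive: 0 locked (white bar at the collar's black mark), 1.31 at the green mark, end stop 1.57; starts at 0 to 0.15. Turns easily (0.06 N m). A spring holds the cap up: yields at 4 N, fully down (9 mm) at 10 N. Unless pressed 4 mm or more (6 mm is ample), a tooth blocks it at 0.29; past 0.92 it is clear and springs up when let go.
- blue_cap (a joint): Turn of the blue cap (same values) of an identical clamped bottle with the same mechanism; to be left locked. It starts at 0 to 0.15. The three bottles stand at least 140 mm apart, centre to centre, in any order.
- yellow_cap (a joint): Turn of the yellow cap (same values) of a third identical clamped bottle with the same mechanism; to be left locked. It starts at 0 to 0.15.

How it is judged:
By the outcome, as a careful person would: the job done as asked, in the order asked, and still so for the second after the job is handed in, with the robot touching nothing.
It also fails if it takes over 32 s, if anything falls off the work surface, if the arm or the gripper's body presses on something with over 40 N, if the wrist force passes 120 N, or if a joint passes its speed limit or range.

## Working session

There is one attempt and no reset: what is moved stays moved. The work goes in short steps, each a Python script; the robot and the scene stay as the last script left them, time stands still between calls to the robot, and variables do not carry over. Pictures are saved under pics/ and viewed, about 8 in all and at most 12, crops included, and the job is handed in when it is done.

```bash
ls; mkdir -p pics; python3 - <<'E'
from workcell import *
import cv2
for n in("top","scene"):
    c=camera(n); cv2.imwrite(f"pics/{n}0.png",c["image"]); print(n,c["fx"],c["cx"],c["cy"],c["dist_coeffs"],c["cam_to_world"])
s=read_state(); print(s, grip_point_offset)
E
```

```text
pics
top 402.9172442841722 250.66300145024135 197.5516438326662 [-0.0246114  0.         0.         0.         0.       ] [[-1.32670130e-02  9.93944078e-01 -1.09083252e-01  4.53206858e+02]
 [-9.99890518e-01 -1.24726232e-02  7.96153879e-03 -1.97460510e+00]
 [ 6.55277004e-03  1.09176935e-01  9.94000733e-01  8.88549493e+02]
 [ 0.00000000e+00  0.00000000e+00  0.00000000e+00  1.00000000e+00]]
scene 465.56231611242043 257.569377984764 189.64365851287187 [-0.07762185  0.          0.          0.          0.        ] [[-1.43360300e-01 -8.62735347e-01  4.84907770e-01  9.82658130e+02]
 [ 9.89591857e-01 -1.18783719e-01  8.12304410e-02  7.19360232e+01]
 [-1.24812243e-02  4.91506001e-01  8.70784744e-01  9.72416250e+02]
 [ 0.00000000e+00  0.00000000e+00  0.00000000e+00  1.00000000e+00]]
{'time': 0.1, 'qpos': array([ 1.05080021,  0.5219483 , -0.03630358,  1.59991516,  0.02119349,
        1.0210749 , -0.11283745]), 'qvel': array([ 3.69008705e-04, -6.43288747e-05,  3.76642320e-05, -8.17548261e-04,
       -7.00650904e-04,  1.19081300e-03, -1.03761878e-03]), 'joint_efforts': array([ 3.47543872e-03, -9.28498793e+01,  1.98359929e+00, -3.70533085e+01,
        1.80895423e-02,  5.38085136e-03, -5.32336526e-05]), 'eef_pos': array([ 271.56643874, -562.58277573,  203.50019717]), 'tool_rot': array([[ 4.34715819e-01, -9.00567557e-01, -4.81030147e-04],
       [-9.00567176e-01, -4.34716079e-01,  8.31979492e-04],
       [-9.58365279e-04,  7.15253154e-05, -9.99999538e-01]]), 'ft_force': array([-0.00508931,  0.09629548,  0.10658948]), 'torque': array([-0.00794494, -0.01425198, -0.05138859]), 'finger_gap': 85.3613913709915} -18.700000000000003
```

View pics/top0.png

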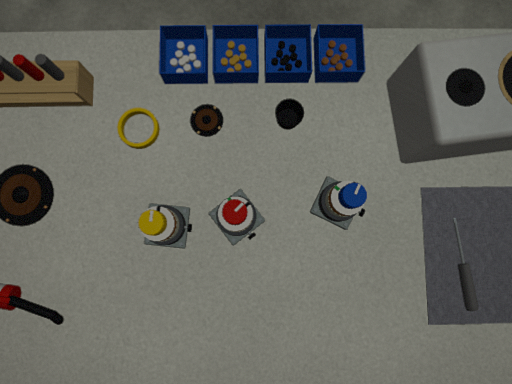

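View pics/scene0.png

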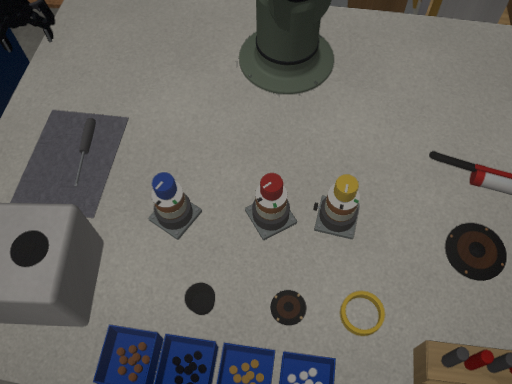

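Top view: the red cap is at about (235,211), between yellow at (152,222) and blue at (352,195). In the scene view red is at about (271,185). Next I'll measure the cap centres from both views, plus the direction of the bar.

```bash
cat > vis.py <<'E'
import cv2, numpy as np
def ray(c,uv,z):
    K=np.array([[c["fx"],0,c["cx"]],[0,c["fy"],c["cy"]],[0,0,1]])
    p=cv2.undistortPoints(np.array(uv,float).reshape(-1,1,2),K,np.array(c["dist_coeffs"]))[:,0]
    T=np.array(c["cam_to_world"]); d=np.c_[p[:,0],-p[:,1],-np.ones(len(p))]@T[:3,:3].T
    return T[:3,3]+d*((z-T[2,3])/d[:,2])[:,None]
def world(c,uv):
    """points from the depth picture"""
    K=np.array([[c["fx"],0,c["cx"]],[0,c["fy"],c["cy"]],[0,0,1]])
    uv=np.array(uv,int); p=cv2.undistortPoints(uv.astype(float).reshape(-1,1,2),K,np.array(c["dist_coeffs"]))[:,0]
    z=c["range_z"][uv[:,1],uv[:,0]]; T=np.array(c["cam_to_world"])
    return np.c_[p[:,0]*z,-p[:,1]*z,-z]@T[:3,:3].T+T[:3,3]
SEED={"top":{"red":(235,211),"yellow":(152,222),"blue":(352,195)},"scene":{"red":(271,185),"yellow":(346,186),"blue":(164,185)}}
HUE={"red":0,"yellow":27,"blue":110}
def cap(c,name,col,r=24):
    u,v=SEED[name][col]; ys,xs=np.mgrid[v-r:v+r,u-r:u+r]; uv=np.c_[xs.ravel(),ys.ravel()]
    P=world(c,uv); hsv=cv2.cvtColor(c["image"],cv2.COLOR_BGR2HSV)[uv[:,1],uv[:,0]].astype(int)
    top=(abs(P[:,2]-160)<6)
    h=abs((hsv[:,0]-HUE[col]+90)%180-90)<12
    colr=h&(hsv[:,1]>110)&(hsv[:,2]>60); white=(hsv[:,1]<110)&(hsv[:,2]>110)
    return uv,P,top,colr,white
E
python3 - <<'E'
from workcell import *
from vis import *
ims=[]
for n in("top","scene"):
    c=camera(n)
    for col in SEED[n]:
        uv,P,top,colr,white=cap(c,n,col)
        t=top&(colr|white); (u,v),rad=cv2.minEnclosingCircle(uv[t].astype(np.float32))
        el=ray(c,[(u,v)],160)[0]; w=top&white
        W=ray(c,uv[t],160); (x,y),R=cv2.minEnclosingCircle(W[:,:2].astype(np.float32))
        print(n,col,t.sum(),"medz",np.median(P[t,2]).round(1),"mean ray",W[:,:2].mean(0).round(1),"circ",round(x,1),round(y,1),round(R,1),"bar mean",ray(c,uv[w],160)[:,:2].mean(0).round(1) if w.any() else None,w.sum())
    u,v=SEED[n]["red"]; ims.append(cv2.resize(c["image"][v-32:v+48,u-40:u+40],(400,400),interpolation=cv2.INTER_CUBIC))
cv2.imwrite("pics/red0.png",np.hstack(ims))
E
```

```text
top red 494 medz 160.3 mean ray [508.3  22.4] circ 508.2 22.6 23.3 bar mean [516.9  18.7] 50
top yellow 522 medz 160.5 mean ray [490.9 174. ] circ 491.0 173.9 23.4 bar mean [497.8 179.2] 56
top blue 473 medz 160.1 mean ray [ 536.2 -196.5] circ 536.8 -196.1 23.6 bar mean [ 546.5 -204.3] 34
scene red 374 medz 160.1 mean ray [510.6  21.1] circ 510.6 21.4 24.2 bar mean [510.7  14.7] 33
scene yellow 380 medz 160.4 mean ray [493.2 172.8] circ 493.4 173.9 25.0 bar mean [494.7 175.8] 36
scene blue 360 medz 160.4 mean ray [ 539.1 -198.1] circ 538.5 -198.4 24.6 bar mean [ 539.  -207.2] 46
```

View pics/red0.png

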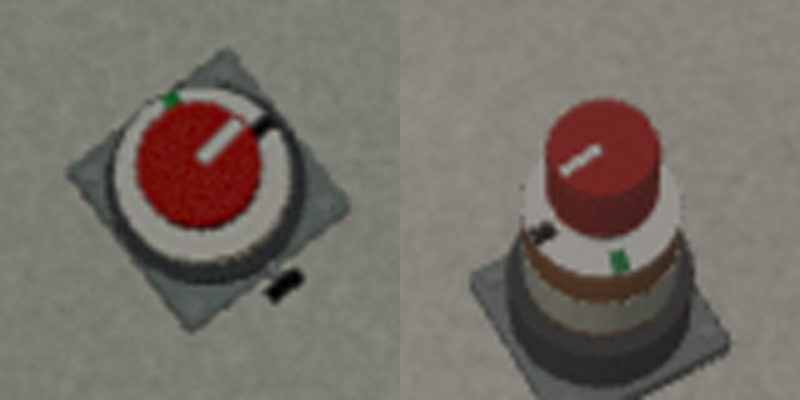

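Both views put the red cap at about (509.4, 21.9), 2.5 mm apart, with its top at z 160. The bar points near the black mark, and green lies anticlockwise of it. Next I'll measure these angles and plan the joint-7 stroke.

```bash
cat > plan.py <<'E'
import numpy as np
C=np.array([509.4,21.9])
def R(yaw):
    c,s=np.cos(yaw),np.sin(yaw); return np.array([[c,s,0],[s,-c,0],[0,0,-1.]])
E
cat > ang.py <<'E'
from workcell import *
from vis import *
def bar(col="red",verbose=True):
    """bar angle from the top view: far-from-centre white pixels, about the view's own centre"""
    c=camera("top"); uv,P,top,colr,white=cap(c,"top",col)
    t=top&(colr|white); W=ray(c,uv[t],160)[:,:2]; ctr=np.array(cv2.minEnclosingCircle(W.astype(np.float32))[0])
    w=ray(c,uv[top&white],160)[:,:2]-ctr; w=w[np.hypot(*w.T)<19]; m=w.mean(0)
    return c,ctr,np.arctan2(m[1],m[0]),np.median(P[t,2])
def mark(c,ctr,lo,hi,col="red"):
    u,v=SEED["top"][col]; r=28; ys,xs=np.mgrid[v-r:v+r,u-r:u+r]; uv=np.c_[xs.ravel(),ys.ravel()]
    P=world(c,uv); hsv=cv2.cvtColor(c["image"],cv2.COLOR_BGR2HSV)[uv[:,1],uv[:,0]]
    m=cv2.inRange(hsv.reshape(-1,1,3),lo,hi).ravel()>0; m&=abs(P[:,2]-111)<6
    d=ray(c,uv[m],111)[:,:2]-ctr; k=(np.hypot(*d.T)<36)&(np.hypot(*d.T)>20); d=d[k]
    a=np.arctan2(*d.mean(0)[::-1]); return a,k.sum(),np.hypot(*d.mean(0))
E
python3 - <<'E'
from ang import *; from plan import *
c,ctr,a,z=bar(); print("bar",a,ctr,z)
print("black",mark(c,ctr,(0,0,0),(180,255,60))); print("green",mark(c,ctr,(40,80,20),(85,255,255)))
for d in range(-180,180,30):
    for z in(127,260):
        q=inverse_kinematics([*C,z],R(np.radians(d))); print(d,z,None if q is None else np.round(q,3))
E
```

```text
bar -0.7222443468624105 [508.17349243  22.62522125] 160.31499552183567
black (np.float64(-0.9066201215813584), np.int64(13), np.float64(29.74165223399099))
green (np.float64(0.38504027121688345), np.int64(7), np.float64(32.09700198108331))
-180 127 [-0.851  0.709  1.036  2.006 -0.796  0.901 -2.52 ]
-180 260 [ 0.739  0.539 -1.267  1.789  0.547  1.228  2.459]
-150 127 [-0.504  0.491  0.464  1.991 -0.321  0.731 -2.464]
-150 260 [-0.719  0.343  0.731  1.855 -0.263  1.042 -2.5  ]
-120 127 [-0.101  0.446 -0.076  1.971  0.05   0.726 -2.301]
-120 260 [ 0.027  0.284 -0.232  1.821  0.075  1.045 -2.328]
-90 127 [-0.003  0.451 -0.204  1.966  0.132  0.737 -1.856]
-90 260 [ 0.113  0.292 -0.341  1.816  0.111  1.052 -1.84 ]
-60 127 [ 0.077  0.459 -0.309  1.962  0.199  0.75  -1.396]
-60 260 [ 0.194  0.302 -0.443  1.812  0.147  1.059 -1.351]
-30 127 [ 0.162  0.472 -0.422  1.957  0.272  0.767 -0.94 ]
-30 260 [ 0.263  0.314 -0.532  1.809  0.18   1.067 -0.859]
0 127 [ 0.25   0.491 -0.541  1.953  0.349  0.79  -0.488]
0 260 [ 0.323  0.326 -0.611  1.806  0.21   1.075 -0.364]
30 127 [ 0.32   0.511 -0.638  1.95   0.413  0.813 -0.023]
30 260 [ 0.38   0.339 -0.688  1.804  0.241  1.084  0.13 ]
60 127 [ 0.387  0.535 -0.733  1.946  0.476  0.839  0.443]
60 260 [ 0.434  0.354 -0.762  1.801  0.273  1.094  0.623]
90 127 [ 0.414  0.546 -0.773  1.945  0.503  0.852  0.942]
90 260 [ 0.501  0.378 -0.858  1.798  0.317  1.11   1.106]
120 127 [ 0.698  0.787 -1.275  1.933  0.857  1.111  1.156]
120 260 [ 0.739  0.539 -1.267  1.789  0.547  1.228  1.411]
150 127 [ 0.698  0.787 -1.275  1.933  0.857  1.111  1.679]
150 260 [ 0.739  0.539 -1.267  1.789  0.547  1.228  1.935]
```

```bash
python3 - <<'E'
from workcell import *; from plan import *
Y=-0.7
def st(t):
    s=read_state(); print(t,round(s["time"],2),"pos",s["eef_pos"].round(1),"F",s["ft_force"].round(1),"M",s["torque"].round(2),"gap",round(s["finger_gap"],1),"q7",s["qpos"][6].round(3))
movep([*C,230],R(Y)); st("above")
print(movel([*C,128],max_speed=100,guard=12)); st("down")
clamp(); wait(0.2); st("clamped")
E
```

```text
above 2.51 pos [509.5  20.9 229.9] F [-0.7  0.3  0.2] M [-0.01  0.03  0.01] gap 85.4 q7 -1.039
False
down 3.67 pos [509.7  21.9 128.5] F [-0.9 -0.6 -0.9] M [ 0.02 -0.03 -0.  ] gap 85.1 q7 -1.126
clamped 4.38 pos [509.3  22.1 128. ] F [-4.2  3.2  4.1] M [0.65 0.88 0.02] gap 41.2 q7 -1.126
```

```bash
python3 - <<'E'
from workcell import *; from plan import *
def st(t):
    s=read_state(); print(t,round(s["time"],2),"pos",s["eef_pos"].round(1),"F",s["ft_force"].round(1),"M",s["torque"].round(2),"gap",round(s["finger_gap"],1),"q7",s["qpos"][6].round(3))
    return s
p=read_state()["eef_pos"]
movel([*C,120.5],max_speed=30,guard=25); wait(.2); s=st("pressed")
import cv2
from ang import bar
c=camera("scene"); cv2.imwrite("pics/press.png",cv2.resize(c["image"][110:290,180:400],(733,600)))
E
```

```text
pressed 4.98 pos [509.4  22.1 120.7] F [-5.3  3.7  9.2] M [ 0.71  1.2  -0.01] gap 41.4 q7 -1.133
```

View pics/press.png

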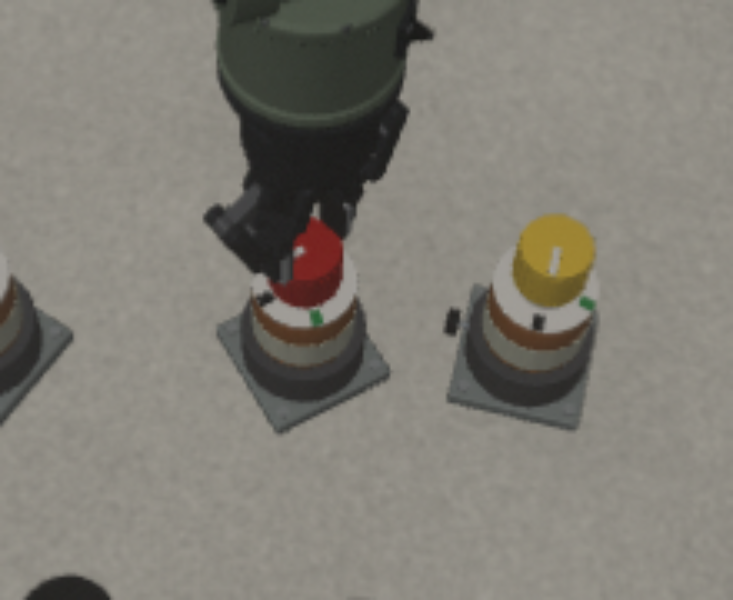

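The picture shows the fingers holding the red cap and the cap lowered towards its collar. The 9 N upward force fits about 7–8 mm of press. Now I'll turn it using joint 7 only.

```bash
python3 - <<'E'
from workcell import *; from plan import *
import cv2
def st(t):
    s=read_state(); print(t,round(s["time"],2),"pos",s["eef_pos"].round(1),"F",s["ft_force"].round(1),"M",s["torque"].round(2),"gap",round(s["finger_gap"],1),"q",s["qpos"].round(3)); return s
q0=st("start")["qpos"]
for d in(.4,.8,1.27):
    q=q0.copy(); q[6]+=d; goto_joints(q); s=st(d)
    if abs(s["torque"][2])>1.5 or abs(s["ft_force"]).max()>30: print("STOP"); break
wait(.2); st("end")
c=camera("scene"); cv2.imwrite("pics/turned.png",cv2.resize(c["image"][130:250,200:347],(733,600)))
E
```

```text
start 5.03 pos [509.4  22.1 120.7] F [-5.4  2.8  9.4] M [ 0.69  1.16 -0.  ] gap 41.0 q [ 0.171  0.484 -0.435  1.962  0.29   0.756 -1.133]
0.4 5.52 pos [509.1  22.2 120.8] F [-6.8  2.4  9.2] M [0.71 1.52 0.01] gap 41.3 q [ 0.171  0.484 -0.436  1.962  0.289  0.757 -0.733]
0.8 6.0 pos [508.7  22.2 120.7] F [-7.9  3.4  9. ] M [0.66 1.8  0.01] gap 41.4 q [ 0.171  0.484 -0.436  1.962  0.289  0.757 -0.332]
1.27 6.54 pos [508.4  22.1 120.6] F [-8.8  1.8  9.4] M [0.56 2.08 0.03] gap 41.0 q [ 0.171  0.484 -0.435  1.963  0.289  0.757  0.137]
end 6.74 pos [508.5  22.1 120.6] F [-9.7  1.7  9.7] M [0.54 2.09 0.04] gap 41.6 q [ 0.171  0.484 -0.435  1.963  0.289  0.757  0.137]
```

View pics/turned.png

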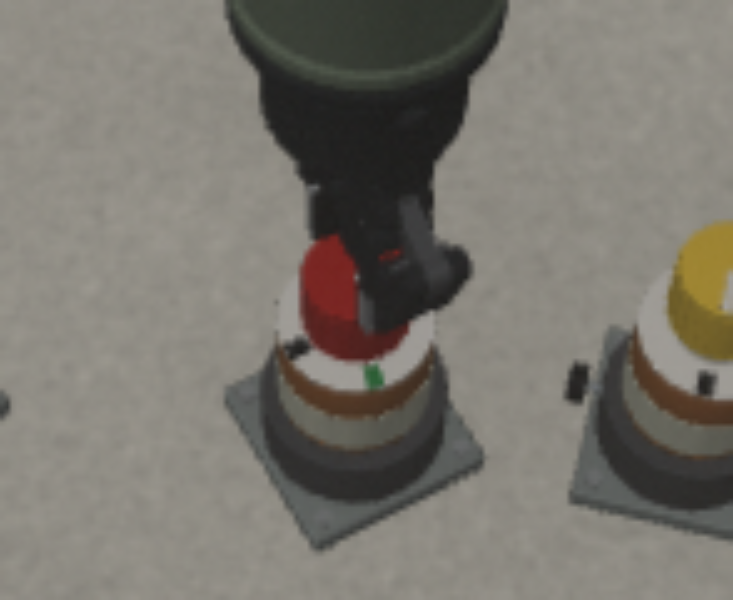

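The fingers turned the full 1.27 rad at low torque, and they hide the bar. I'll release, retreat and check the angles.

```bash
python3 - <<'E'
from workcell import *; from plan import *
from ang import *
open_gripper(); wait(.2)
p=read_state()["eef_pos"]; movel([p[0],p[1],240],max_speed=120)
goto_joints([1.051,0.521,-0.036,1.599,0.021,1.021,-0.113])
s=read_state(); print(s["time"],s["ft_force"].round(2))
c,ctr,a,z=bar(); g=mark(c,ctr,(40,80,20),(85,255,255))
print("red bar",a,"turned",a+0.722,"rel green",a-g[0],"green",g,"z",z,ctr)
for col in("blue","yellow"): print(col,bar(col)[1:])
u,v=235,211; im=c["image"]; cv2.imwrite("pics/end.png",cv2.resize(im[150:270,110:390],(800,343),interpolation=cv2.INTER_CUBIC))
E
```

```text
10.9 [-0.28  0.59  0.77]
red bar 0.44905250043002043 turned 1.1710525004300205 rel green 0.07210132904944283 green (np.float64(0.3769511713805776), np.int64(8), np.float64(31.76335684242035)) z 160.45626839858983 [508.17370605  22.64422035]
blue (array([ 536.777771  , -196.10498047]), np.float64(-0.608479554989329), np.float64(160.04650840973102))
yellow (array([491.14425659, 173.94909668]), np.float64(-0.039991780073883994), np.float64(160.5571067864829))
```

View pics/end.png

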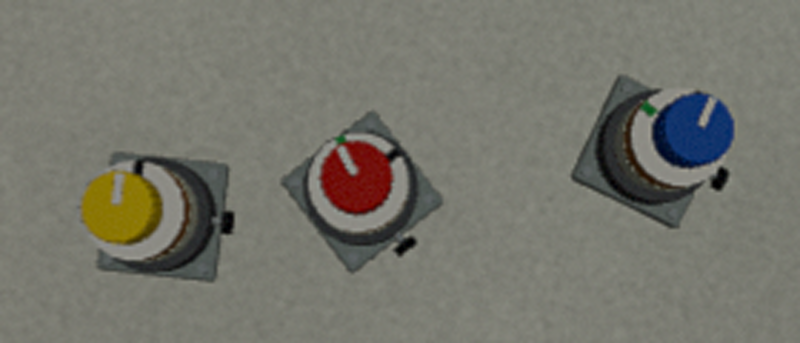

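Red has sprung back up (z 160.5) with its bar near the green mark, and the blue and yellow caps look unchanged. My two angle estimates (1.17 rad turned, +0.07 past green) leave little margin. I'll measure better from both views, using the bar's principal axis and averaged frames.

```bash
cat > fine.py <<'E'
from workcell import *
from vis import *
def fine(n,col="red",k=4,ref=None):
    cs=[camera(n) for _ in range(k)]; c=dict(cs[0]); c["image"]=np.mean([x["image"] for x in cs],0).astype(np.uint8); c["range_z"]=np.median([x["range_z"] for x in cs],0)
    uv,P,top,colr,white=cap(c,n,col,30)
    t=top&(colr|white); W=ray(c,uv[t],160)[:,:2]; ctr=np.array(cv2.minEnclosingCircle(W.astype(np.float32))[0]); ctr=(ctr+W.mean(0))/2
    X=ray(c,uv,160)[:,:2]-ctr; im=c["image"][uv[:,1],uv[:,0]].astype(float)
    ins=np.hypot(*X.T)<20; g=im[:,1] if col=="red" else im.min(1)
    lo,hi=np.median(g[ins]),np.percentile(g[ins],98.5); w=np.where(ins,np.clip((g-lo)/(hi-lo)-.25,0,1),0)
    m=np.average(X,axis=0,weights=w); ev,V=np.linalg.eigh(np.cov(X.T,aweights=w)); a=V[:,1]*np.sign(V[:,1]@m)
    out={"bar_axis":np.arctan2(a[1],a[0]),"bar_mean":np.arctan2(m[1],m[0])}
    Y=ray(c,uv,111)[:,:2]-ctr; rr=np.hypot(*Y.T); hsv=cv2.cvtColor(c["image"],cv2.COLOR_BGR2HSV)[uv[:,1],uv[:,0]]
    ring=(rr>25)&(rr<34)&(abs(P[:,2]-111)<8)
    for nm,k in(("green",(hsv[:,0]>40)&(hsv[:,0]<85)&(hsv[:,1]>70)),("black",hsv[:,2]<70)):
        k=k&ring; d=Y[k].mean(0); out[nm]=(np.arctan2(d[1],d[0]),k.sum())
    return ctr,m,np.sqrt(ev),out
E
python3 - <<'E'
from fine import *
for n in("top","scene"):
    for col in("red","yellow","blue"):
        try:
            ctr,m,s,o=fine(n,col); print(n,col,ctr.round(1),"bar r",np.hypot(*m).round(1),s.round(1),{k:np.round(v,3) for k,v in o.items()})
        except Exception as e: print(n,col,e)
print(read_state()["time"])
E
```

```text
top red [508.3  22.5] bar r 11.1 [1.5 5.2] {'bar_axis': np.float64(0.493), 'bar_mean': np.float64(0.477), 'green': array([0.281, 9.   ]), 'black': array([-0.907, 13.   ])}
top yellow [491.  173.9] bar r 10.9 [1.7 5.5] {'bar_axis': np.float64(-0.087), 'bar_mean': np.float64(-0.036), 'green': array([nan,  0.]), 'black': array([-0.091, 14.   ])}
top blue [ 536.5 -196.3] bar r 10.9 [1.6 5.1] {'bar_axis': np.float64(-0.439), 'bar_mean': np.float64(-0.558), 'green': array([ 0.808, 14.   ]), 'black': array([-0.447,  1.   ])}
scene red [510.5  20.9] bar r 9.5 [1.4 5.7] {'bar_axis': np.float64(0.491), 'bar_mean': np.float64(0.6), 'green': array([0.42, 8.  ]), 'black': array([-0.99,  9.  ])}
scene yellow [492.8 172.6] bar r 9.1 [1.4 5.6] {'bar_axis': np.float64(-0.106), 'bar_mean': np.float64(-0.098), 'green': array([ 1.268, 10.   ]), 'black': array([-0.119,  8.   ])}
scene blue [ 538.6 -198.1] bar r 10.0 [1.6 5.7] {'bar_axis': np.float64(-0.464), 'bar_mean': np.float64(-0.67), 'green': array([0.866, 8.   ]), 'black': array([-0.522, 10.   ])}
12.25fine.py:15: RuntimeWarning: Mean of empty slice.
  k=k&ring; d=Y[k].mean(0); out[nm]=(np.arctan2(d[1],d[0]),k.sum())
  ret = um.true_divide(
```

The bar axis reads 0.49 rad in both views. The zero reference (black mark, and green minus 1.31) is about -0.92 rad, so red stands at about 1.41. That agrees with a 1.27 rad turn from a start of about 0.14, so I'll hand it in.

```bash
python3 -c "
from workcell import *
finish_job(); print(read_state()['time'])"
```

```text
the job is handed in; nothing more can be done
the job is handed in; nothing more can be done
```

The red cap is unlocked, and I handed the job in at about 12 s of the 32 s allowed. I gripped the cap, pressed it about 7–8 mm (9 N spring force), turned it 1.27 rad anticlockwise, and let go. I then moved the arm back to its start pose, clear of everything.

**Last checks:**
- **Red:** the cap is back up at z ≈ 160 mm, and its turn is about 1.41 rad, past the green mark at 1.31 and short of the end stop at 1.57.
- **Blue and yellow:** both read within about 0.1 rad of their black marks, so they are still locked.
- **Forces:** none of the readings I took passed about 10 N.

**Disagreements:**
- **Turn angle:** a first rough measurement gave a turn of only 1.17 rad. The finer two-view check and the joint's 1.27 rad travel support the higher value.
- **Mark positions:** these were noisy, about 0.1 rad apart between views. One green-mark reading in the finer top view was also about 0.1 rad off the others.
- **Finger gap:** it read 41 mm on the 46 mm cap. I put this down to give in the pads; the cap turned without visible slip.

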